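# Comb the spacer bars into two rows with the hand rake

### The job

The steel spacer bars in the two-bay tray lie askew: holding the hand rake by its grip, comb the three bars of the near bay (the one nearer the robot) side by side into one tight parallel row against the aluminium stop rail at the right-hand end of that bay, and press the row there for a moment with about 10 N, then do the same in the far bay. Never press on the bars with more than 20 N, do not touch the bars with the fingers, and leave the reel, the stamp and the jar where they are. Finally stand the rake upright in its grey rest again and let go.

Things in the scene. Friction and masses are not known exactly. Their poses are not given: they have to be found in the camera images.
- tray: Fixed two-bay black tray, 233 mm (its x) by 272 mm (its y), walls 16 mm high, 3 mm thick, floor 3 mm thick. Origin: centre of its underside; x leads from the near bay to the far bay, +y to the left. A wall at x = 0 parts the bays (inside 112 mm wide). At the start the left end of each bay (y > 68 mm) is empty.
- near_bay (a point): Centre of the near bay's floor (x = -58 mm, y = 0, z = 3 mm of the tray), axes as the tray's. The bay runs from y = -133 to +133 mm. Across its right (-y) end lies a light aluminium stop rail, 12 mm high, 10 mm thick, parallel to x, clamped fast (firm at 20 N). It is adjustable and its place is not measured: its +y face is anywhere from y = -121 to -93 mm, so the stroke's end must be felt.
- far_bay (a point): Centre of the far bay's floor (x = +58 mm, y = 0, z = 3 mm of the tray), axes as the tray's. Its rail is like the near bay's, but set by itself: its face is anywhere from y = -121 to -93 mm.
- rest: Fixed grey plastic rest for the rake: open shallow box, outside 112 mm (its x) by 52 mm (its y) by 9 mm high, walls and floor 4 mm (inside 104 x 44 mm). Origin: centre of its underside.
- rake: Hand rake, loose, 0.13-0.21 kg, upright in the rest. Head 84 mm wide (x), 26 mm front to back (y), 29 mm high, with seven flat tines 20 mm long pointing down; flat tine faces at y = -13 and +13 mm. From its middle an upright black grip, 24 mm (x) by 20 mm (y), rises from z = 29 to 89 mm: grasp it from above across its y faces. Origin: centre of the underside, at the tine ends.
- near_bar_1: Loose square steel spacer bar in the near bay, 80 mm along its x, 12 x 12 mm in section, 85 g, lying on the tray floor. Origin: centre of its underside. The six bars are alike.
- near_bar_2: Loose square steel spacer bar in the near bay, 80 mm along its x, 12 x 12 mm in section, 85 g, lying on the tray floor. Origin: centre of its underside. The six bars are alike.
- near_bar_3: Loose square steel spacer bar in the near bay, 80 mm along its x, 12 x 12 mm in section, 85 g, lying on the tray floor. Origin: centre of its underside. The six bars are alike.
- far_bar_1: Loose square steel spacer bar in the far bay, 80 mm along its x, 12 x 12 mm in section, 85 g, lying on the tray floor. Origin: centre of its underside. The six bars are alike.
- far_bar_2: Loose square steel spacer bar in the far bay, 80 mm along its x, 12 x 12 mm in section, 85 g, lying on the tray floor. Origin: centre of its underside. The six bars are alike.
- far_bar_3: Loose square steel spacer bar in the far bay, 80 mm along its x, 12 x 12 mm in section, 85 g, lying on the tray floor. Origin: centre of its underside. The six bars are alike.
- solder_reel: Bystander: small reel standing on its flange, 56 mm wide, 42 mm high. Origin: centre of its underside.
- qc_stamp: Bystander: hand stamp with a turned wooden knob, 21 x 34 mm, 52 mm high. Origin: centre of its underside.
- cot_jar: Bystander: squat jar with a screw lid, 68 mm wide, 60 mm high. Origin: centre of its underside.
There are look-alikes about, which are no part of the job. What is shaped like the near_bar_2 but orange is not meant.

How it is judged (in metres and radians):
On the way, in this order (a step that is already met when the one before it is completed fails the run):
1. the near row lies tight and parallel and is pressed by the rake against its rail with more than 5 N (angle between the x axis of each of near_bar_1, near_bar_2, near_bar_3 and the x axis of tray, either way round below 0.07 rad and z of each of near_bar_1, near_bar_2, near_bar_3 in the frame of tray below 0.008 m and angle between each of near_bar_1, near_bar_2, near_bar_3's own x axis and vertical above 1.5 rad and x of each of near_bar_1, near_bar_2, near_bar_3 in the frame of tray below 0 m and y of each of near_bar_1, near_bar_2, near_bar_3 in the frame of tray below -0.03 m and y of near_bar_1 in the frame of near_bar_2 between -0.028 and 0.028 m and y of near_bar_1 in the frame of near_bar_3 between -0.028 and 0.028 m and y of near_bar_2 in the frame of near_bar_3 between -0.028 and 0.028 m and (contact force between rake and near_bar_1 above 5 N or contact force between rake and near_bar_2 above 5 N or contact force between rake and near_bar_3 above 5 N) and (contact force between tray and near_bar_1 above 5 N or contact force between tray and near_bar_2 above 5 N or contact force between tray and near_bar_3 above 5 N)), for 0.2 s.
2. then the far row is tight and parallel and pressed by the rake against its rail with more than 5 N, the near row still in order (angle between the x axis of each of near_bar_1, near_bar_2, near_bar_3, far_bar_1, far_bar_2, far_bar_3 and the x axis of tray, either way round below 0.07 rad and z of each of near_bar_1, near_bar_2, near_bar_3, far_bar_1, far_bar_2, far_bar_3 in the frame of tray below 0.008 m and angle between each of near_bar_1, near_bar_2, near_bar_3, far_bar_1, far_bar_2, far_bar_3's own x axis and vertical above 1.5 rad and x of each of near_bar_1, near_bar_2, near_bar_3 in the frame of tray below 0 m and y of each of near_bar_1, near_bar_2, near_bar_3, far_bar_1, far_bar_2, far_bar_3 in the frame of tray below -0.03 m and y of near_bar_1 in the frame of near_bar_2 between -0.028 and 0.028 m and y of near_bar_1 in the frame of near_bar_3 between -0.028 and 0.028 m and y of near_bar_2 in the frame of near_bar_3 between -0.028 and 0.028 m and x of each of far_bar_1, far_bar_2, far_bar_3 in the frame of tray above 0 m and y of far_bar_1 in the frame of far_bar_2 between -0.028 and 0.028 m and y of far_bar_1 in the frame of far_bar_3 between -0.028 and 0.028 m and y of far_bar_2 in the frame of far_bar_3 between -0.028 and 0.028 m and (contact force between rake and far_bar_1 above 5 N or contact force between rake and far_bar_2 above 5 N or contact force between rake and far_bar_3 above 5 N) and (contact force between tray and far_bar_1 above 5 N or contact force between tray and far_bar_2 above 5 N or contact force between tray and far_bar_3 above 5 N)), for 0.2 s.
At the end, for the whole second after the job is handed in: Each bay's three bars lie flat in the right-hand part of their bay, within 0.07 rad of the rail's direction, every two within 28 mm centre to centre across the row; the rake stands upright (0.1 rad) on the floor of its rest, within 14 mm (x) and 12 mm (y) of its centre; all at rest (angle between the x axis of each of near_bar_1, near_bar_2, near_bar_3, far_bar_1, far_bar_2, far_bar_3 and the x axis of tray, either way round below 0.07 rad and z of each of near_bar_1, near_bar_2, near_bar_3, far_bar_1, far_bar_2, far_bar_3 in the frame of tray below 0.008 m and angle between each of near_bar_1, near_bar_2, near_bar_3, far_bar_1, far_bar_2, far_bar_3's own x axis and vertical above 1.5 rad and x of each of near_bar_1, near_bar_2, near_bar_3 in the frame of tray below 0 m and y of each of near_bar_1, near_bar_2, near_bar_3, far_bar_1, far_bar_2, far_bar_3 in the frame of tray below -0.03 m and y of near_bar_1 in the frame of near_bar_2 between -0.028 and 0.028 m and y of near_bar_1 in the frame of near_bar_3 between -0.028 and 0.028 m and y of near_bar_2 in the frame of near_bar_3 between -0.028 and 0.028 m and x of each of far_bar_1, far_bar_2, far_bar_3 in the frame of tray above 0 m and y of far_bar_1 in the frame of far_bar_2 between -0.028 and 0.028 m and y of far_bar_1 in the frame of far_bar_3 between -0.028 and 0.028 m and y of far_bar_2 in the frame of far_bar_3 between -0.028 and 0.028 m and x of rake in the frame of rest between -0.014 and 0.014 m and y of rake in the frame of rest between -0.012 and 0.012 m and z of rake in the frame of rest below 0.007 m and angle between rake's own z axis and vertical below 0.1 rad and linear speed of each of near_bar_1, near_bar_2, near_bar_3, far_bar_1, far_bar_2, far_bar_3, rake below 0.01 m/s); the robot touches nothing.
It fails at once if the rake presses on a bar with more than 20 N (contact force between rake and near_bar_1 above 20 N or contact force between rake and near_bar_2 above 20 N or contact force between rake and near_bar_3 above 20 N or contact force between rake and far_bar_1 above 20 N or contact force between rake and far_bar_2 above 20 N or contact force between rake and far_bar_3 above 20 N).
It fails at once if the fingers touch a bar (contact force between the fingers and near_bar_1 above 0.5 N or contact force between the fingers and near_bar_2 above 0.5 N or contact force between the fingers and near_bar_3 above 0.5 N or contact force between the fingers and far_bar_1 above 0.5 N or contact force between the fingers and far_bar_2 above 0.5 N or contact force between the fingers and far_bar_3 above 0.5 N).
It fails at once if a bystander is moved by more than 20 mm (distance of any of solder_reel, qc_stamp, cot_jar from where it was at the start of the episode above 0.02 m).
It also fails if it takes over 70 s, if anything falls off the work surface, if the arm or the gripper's body presses on something with over 40 N, if the wrist force passes 120 N, or if a joint passes its speed limit or range.

### The arm

A 7-joint arm with a two-finger parallel gripper is mounted at the origin on a cart in front of the work surface, level with it; the furniture and walls round the work are solid. World frame = base frame: x ahead of the robot, y to its left, z up, the work surface at z = 0. Lengths are in m, angles in degrees, forces in N, time in s.
With the tool pointing down it reaches from about 0.425 to 0.875 m from the base axis. Payload 4.7 kg.
Tool frame: the origin (TCP) lies between the finger pads; the fingertips stand 8 mm ahead of it and the grasp point (between the pads) lies 11 mm behind it (env.tip_extent is the distance from the TCP to the fingertips, in m); z points along the fingers, y is the line along which they close (so a half turn about z gives the same grasp; the last joint's range is limited). The gripper opens to 87 mm and grips with 3 to 60 N. Pads are 19 mm wide; open, the fingers measure 117 mm over their backs; the gripper's body (75 mm by 190 mm) begins 51 mm behind the grasp point.
Start: joints at [68.589, 18.392, -4.016, 83.108, 1.295, 78.541, -3.26], TCP at [0.246, -0.602, 0.206] pointing down, gripper open.
Joint ranges: [-163.93, 163.93], [-17.29, 119.83], [-79.2, 71.16], [3.27, 140.29], [-89.18, 269.18], [5.43, 117.66], [-154.24, 154.24]. Speed limits (degrees/s): [147.25, 147.25, 180, 180, 180, 180, 180].

### API

Orientations are given as [roll, pitch, yaw] about the fixed x, y, z axes, in that order (R = Rz(yaw) Ry(pitch) Rx(roll)).
In Python, from cell import sensors, vision, workorder, env gives the robot as it stands.
- The arm moves only by the tool drive_tool, never from a script. Its argument "moves" is a list of rows, each an object of numbers: "x", "y", "z": the shift along the tool's x, y, z in mm; "rx", "ry", "rz": the turn, a rotation vector about the tool's x, y, z in rad; "fingers": the closure, from -1 (fully open) to 1 (shut). In form: [{"x": .., "y": .., "z": .., "rx": .., "ry": .., "rz": .., "fingers": ..}, ...]. A call has 1 to 20 rows; each row is the pose to reach, as a shift and turn from the pose commanded when the call began, along the tool's axes at that moment; what a row does not reach only later rows make up. A row lasts 1/8 s, in which the tool goes at most 62.5 mm and 10.7 degrees, less where a joint would pass 70% of its speed; a pose out of reach is approached as far as the arm can. A call with a gripper value outside its range is refused whole. The fingers move at their own pace and stop on an object; "force" is the grip in N (left out, the last holds). Time passes only in rows, so rows that repeat a pose let the fingers close. It gives the time, the measured TCP pose, the force, the opening and the grip force at its end, in the units of the state.
- sensors.get_obs(): the state, without advancing time (a new reading comes with each control period).
- vision.read_camera(name): name is "scene" or "top"; returns a dict with "image" (400x640x3 uint8, red, green, blue), "fx", "fy", "cx", "cy" (pixels), "k1" (the pictures are not rectified: a ray, as slopes to the right and down, at radius r is drawn at 1 + k1 r^2 times it, then the intrinsics apply), "R" (3x3) and "t" (3): a world point X has camera coordinates R X + t. Camera axes: x right, y down, z forward; pixel columns grow to the right and rows downward; lengths in m; the calibration is good to about 2 mm. A picture is of the moment at which its call begins. There is no depth.
- workorder.sign_off(): hands the job in; it is judged then, once.
The state is a dict: "time_s": time; "qpos": joint angles; "joint_velocities": joint speeds; "effort": joint torques, N m; "tool_pos": TCP position; "tool_rot": TCP orientation; "force": force on the tool from outside, world axes, zero at the start; "wrist_torque": the same for the moment, N m; "grip_width": finger opening in m; "grasp_force": force on a finger pad.
Only numpy, scipy, OpenCV 4.12 (cv2) and the standard library are available. Lean on these libraries where they do the work, as an engineer would, in place of code of your own. Each camera call takes 0.05 s, during which the arm holds its last target. There are 200 camera calls.

## Working session

There is one attempt and no reset: what is moved stays moved. The work goes in short steps, Python scripts to look and compute and a tool call to move; the robot and the scene stay as the last step left them, time stands still between calls to the robot, and variables do not carry over. Pictures are saved under pics/ and viewed, at most 10 in all, crops included, and the job is handed in when it is done.

Besides the shell and the picture viewer there is one more tool, called after "Emit:" by a JSON object that holds its "fn" and its "kwargs", one argument or row to a line. drive_tool: Moves the arm, as the interface text tells. Its arguments: {"type":"object","properties":{"moves":{"type":"array"},"force":{"type":"number"}},"required":["moves"]}

```bash
ls; mkdir -p pics
cat > h.py <<'E'
import numpy as np, cv2
from cell import sensors, vision, workorder, env
def cam(n):
    c=vision.read_camera(n); return c
def save(c,f): cv2.imwrite('pics/'+f,cv2.cvtColor(c['image'],cv2.COLOR_RGB2BGR))
def ray(c,u,v):
    d=np.array([(u-c['cx'])/c['fx'],(v-c['cy'])/c['fy']]); p=d.copy()
    for _ in range(20): p=d/(1+c['k1']*(p@p))
    R=np.array(c['R']);t=np.array(c['t'])
    w=R.T@np.array([p[0],p[1],1]); return -R.T@t, w/np.linalg.norm(w)
def plane(c,u,v,z):
    o,w=ray(c,u,v); return o+w*(z-o[2])/w[2]
def tri(c1,p1,c2,p2):
    o1,w1=ray(c1,*p1);o2,w2=ray(c2,*p2)
    s=np.linalg.lstsq(np.stack([w1,-w2],1),o2-o1,rcond=None)[0]
    a=o1+s[0]*w1;b=o2+s[1]*w2; return (a+b)/2,np.linalg.norm(a-b)
def proj(c,X):
    x=np.array(c['R'])@X+np.array(c['t']);p=x[:2]/x[2];p=p*(1+c['k1']*(p@p))
    return p[0]*c['fx']+c['cx'],p[1]*c['fy']+c['cy']
E
python3 - <<'E'
from h import *
for n in('scene','top'):
    c=cam(n);save(c,n+'0.png');print(n,c['fx'],c['cx'],c['cy'],c['k1'],-np.array(c['R']).T@c['t'],np.array(c['R']).round(3).tolist())
print(sensors.get_obs())
E
```

```text
pics
scene 424.86601334836075 317.5796307372335 195.32104108870075 0.0011654039215222062 [-0.12112795 -0.53982345  0.43885647] [[0.588, -0.809, -0.005], [-0.351, -0.25, -0.902], [0.728, 0.533, -0.431]]
top 385.5622661724008 320.4469803929116 201.88479252547066 -0.024040537753109263 [ 0.49041441 -0.01827218  1.10280675] [[0.002, -1.0, 0.017], [-0.996, -0.003, -0.087], [0.087, -0.016, -0.996]]
{'time_s': 0.1, 'qpos': array([68.58739039, 18.43869396, -4.01545509, 83.16786083,  1.29492939,
       78.5393588 , -3.26000311]), 'joint_velocities': array([-0.06193145, -0.10668027, -0.07378607, -0.08646251, -0.02338012,
       -0.0212769 ,  0.09349384]), 'effort': array([-1.04899464e-03, -4.92571378e+01, -4.06471314e-01, -3.13397884e+01,
       -6.43320079e-02,  3.94832273e-02,  6.61102217e-05]), 'tool_pos': array([ 0.24556926, -0.60126932,  0.20502733]), 'tool_rot': array([-1.79899312e+02,  5.27388078e-03,  2.22221182e+01]), 'force': array([ 0.47834287,  0.20311134, -0.03460716]), 'wrist_torque': array([-0.00405043,  0.03351781, -0.03320672]), 'grasp_force': 0.0, 'grip_width': 0.08683298644348811}
```

View pics/top0.png

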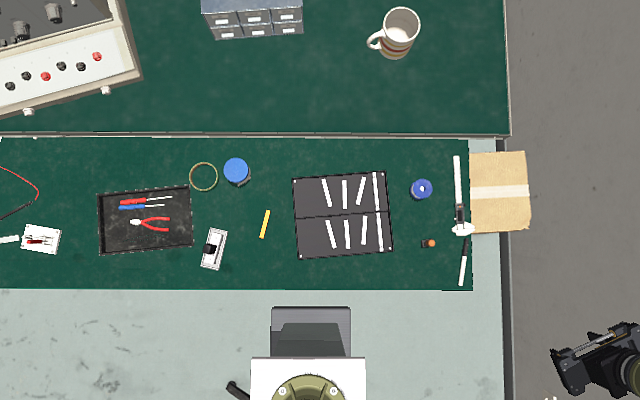

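View pics/scene0.png

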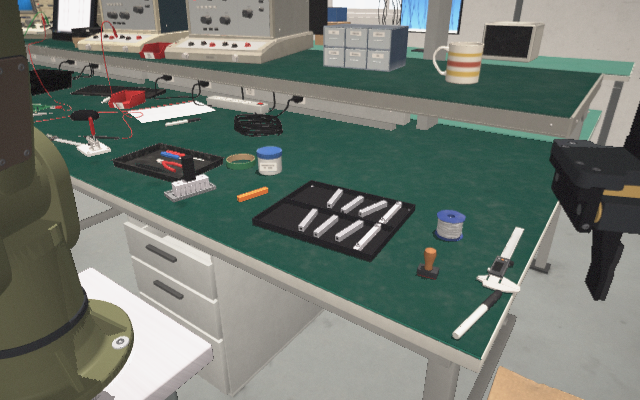

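The top view shows the tray at (292–393, 170–260), with the near bay in the lower half. Near bars are at about (331,234), (348,234) and (364,231), with the rail at (379,231). Far bars are at about (327,193), (345,194) and (361,191), with the rail at (377,191). The rake in its rest is at (213,248), the orange look-alike bar at (265,224), jar (236,171), reel (421,188) and stamp (429,243).

For the rake, the alternatives are the white-and-red thing at (40,238) (a stand) and the black box at (145,220) (a tool tray). Only (213,248) has a black upright grip in a grey rest. I'll check that in a close crop.

Run:
```python
import cv2,numpy as np
t=cv2.imread('pics/top0.png');s=cv2.imread('pics/scene0.png')
a=cv2.resize(t[160:280,190:400],(800,457),interpolation=cv2.INTER_CUBIC)[:, :]
b=cv2.resize(t[220:280,190:240],(300,360),interpolation=cv2.INTER_CUBIC)
c=cv2.resize(s[145:205,150:225],(450,360),interpolation=cv2.INTER_CUBIC)
d=cv2.resize(s[175:260,245:420],(494,240),interpolation=cv2.INTER_CUBIC)
o=np.zeros((600,800,3),np.uint8);o[:360,:300]=b;o[:360,310:760]=c;o[360:600,:494]=d
cv2.imwrite('pics/crop1.png',o);cv2.imwrite('pics/crop2.png',a)
```

```text
(no output)
```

View pics/crop1.png

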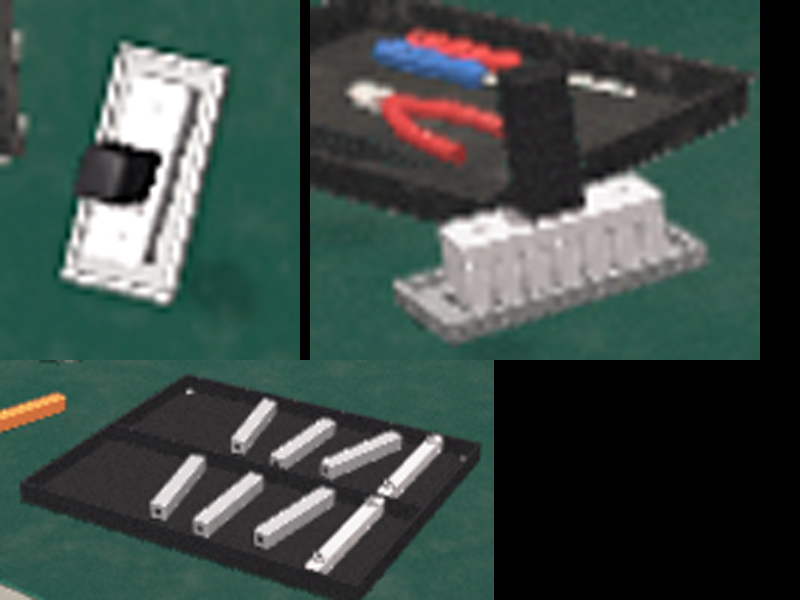

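View pics/crop2.png

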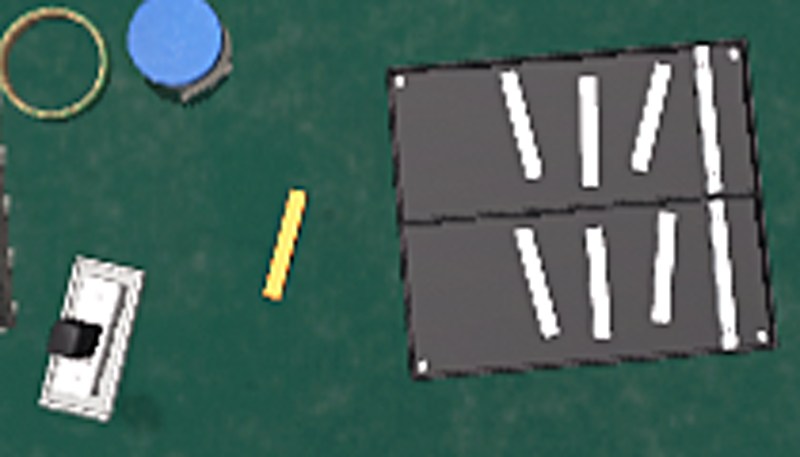

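The crop confirms the rake: black grip, white tined head, grey rest. It also shows the tray with three steel bars and one rail in each bay. Next I'll measure.

```bash
cat > m1.py <<'E'
from h import *
T=cam('top');S=cam('scene')
g=cv2.cvtColor(T['image'],cv2.COLOR_RGB2GRAY);hsv=cv2.cvtColor(T['image'],cv2.COLOR_RGB2HSV)
def blob(mask,x0,y0,x1,y1):
    m=np.zeros_like(mask);m[y0:y1,x0:x1]=mask[y0:y1,x0:x1]
    cs=cv2.findContours(m,cv2.RETR_EXTERNAL,cv2.CHAIN_APPROX_NONE)[0]
    return max(cs,key=cv2.contourArea)
def rect(c,cn,z,nm):
    P=np.array([plane(c,*p,z)[:2] for p in cn[:,0,:].astype(float)],np.float32)*1000
    r=cv2.minAreaRect(P);print(nm,np.round(r[0],1),np.round(r[1],1),round(r[2],1),'px',cv2.boundingRect(cn));return r
sat=hsv[...,1].astype(int);
up=lambda a,k:a
# rest/head: non green (low saturation), bright
m=((sat<70)&(g>110)).astype(np.uint8)*255
rect(T,blob(m,195,224,235,276),.009,'rest')
for th in(200,225,240):
    mm=((sat<70)&(g>th)).astype(np.uint8)*255
    mm=cv2.morphologyEx(mm,cv2.MORPH_OPEN,np.ones((3,3)))
    rect(T,blob(mm,195,224,235,276),.033,'head%d'%th)
d=(g<60).astype(np.uint8)*255
c=blob(d,195,224,235,276);rect(T,c,.093,'grip z93');
# tray: low saturation region
m=((sat<90)).astype(np.uint8)*255
rect(T,blob(m,285,160,400,270),.016,'tray top')
hs=cv2.cvtColor(S['image'],cv2.COLOR_RGB2HSV);gs=cv2.cvtColor(S['image'],cv2.COLOR_RGB2GRAY)
for p in [(165,175),(213,248),(205,255)]: print(p,T['image'][p[1],p[0]],end=' ')
cs=blob(((gs<70)&(hs[...,1]<110)).astype(np.uint8)*255,245,170,425,265)
print('scene tray',cv2.approxPolyDP(cv2.convexHull(cs),4,True)[:,0].tolist())
ct=blob(m,285,160,400,270)
print('top tray',cv2.approxPolyDP(cv2.convexHull(ct),4,True)[:,0].tolist())
b=blob((gs<45).astype(np.uint8)*255,176,150,206,185);print('scene grip',cv2.boundingRect(b),cv2.minAreaRect(b))
print('top grip',cv2.approxPolyDP(cv2.convexHull(c),1.2,True)[:,0].tolist())
# bars
w=(g>170).astype(np.uint8)*255;w[:160]=0;w[270:]=0;w[:,:298]=0;w[:,395:]=0
for cn in cv2.findContours(w,cv2.RETR_EXTERNAL,cv2.CHAIN_APPROX_NONE)[0]:
    if cv2.contourArea(cn)>40: rect(T,cn,.015,'bar')
E
python3 m1.py
```

```text
rest [454.  263.3] [ 54.  113.8] 77.1 px (200, 227, 28, 44)
head200 [435.1 259.9] [44.1 57.6] 77.1 px (203, 247, 20, 21)
head225 [482.  254.4] [25.4 31.8] 72.9 px (210, 233, 11, 12)
head240 [482.1 254.4] [25.4 30.3] 72.9 px (210, 233, 11, 12)
grip z93 [440.8 260.5] [33.  62.8] 69.5 px (199, 241, 18, 25)
tray top [551.9 -97.5] [234.6 272.3] 5.1 px (291, 170, 103, 90)
(165, 175) [37 87 73] (213, 248) [19 17 20] (205, 255) [201 197 196] scene tray [[252, 225], [254, 216], [310, 180], [415, 204], [370, 262]]
top tray [[385, 170], [393, 251], [298, 259], [291, 178]]
scene grip (176, 155, 30, 26) ((190.5, 167.5), (29.0, 25.0), 0.0)
top grip [[215, 245], [214, 252], [199, 265], [205, 241]]
bar [ 495.6 -110.4] [79.4 11.7] 4.2 px (344, 220, 6, 29)
bar [496.6 -64.9] [81.7 11.6] 15.3 px (325, 220, 12, 29)
bar [ 506.9 -158.9] [11.7 79.5] 85.5 px (361, 216, 6, 29)
bar [ 502.7 -203. ] [110.3  10.2] 5.1 px (376, 212, 8, 40)
bar [ 608.8 -103.2] [11.4 80. ] 89.8 px (342, 180, 5, 29)
bar [613.2 -53.3] [80.3 11.7] 14.0 px (322, 179, 10, 28)
bar [ 619.4 -150.1] [12.  80.8] 76.3 px (356, 177, 10, 28)
bar [ 618.  -193.2] [109.4  10.2] 5.3 px (372, 172, 7, 39)
```

Run:
```python
from h import *
T=cam('top');S=cam('scene')
print('grip top',tri(T,(206.7,249),S,(187.5,156.3)), plane(T,206.7,249,.093))
# predicted corners for grip-top hypothesis (rest centred, yaw -12.9)
a=np.radians(-12.9);ux=np.array([np.cos(a),np.sin(a),0]);uy=np.array([-np.sin(a),np.cos(a),0])
# scene rest corners & tops : tray corners two views (top rim)
for n,pt,ps in [('tray far-left',(291,178),(310.,180.)),('far-right',(385,170),(415,204)),('near-left',(298,259),(253.,219))]:
    print(n,tri(T,pt,S,ps))
gs=cv2.cvtColor(S['image'],cv2.COLOR_RGB2GRAY)
print(gs[150:186:2,174:204:1])
gt=cv2.cvtColor(T['image'],cv2.COLOR_RGB2GRAY)
print(gt[238:262,198:226])
```

```text
grip top (array([0.45580532, 0.25932932, 0.09392374]), np.float64(0.0011904992696357944)) [0.45532192 0.25999111 0.093     ]
tray far-left (array([0.65301603, 0.04823319, 0.01682623]), np.float64(0.0018158652067414825))
far-right (array([ 0.6777474 , -0.22051502,  0.01821176]), np.float64(0.0002484933719934204))
near-left (array([0.42540349, 0.02618895, 0.01463385]), np.float64(8.51067634661887e-05))
[[ 44  51  46  41  43  46  43  38  47  41  40  50  43  47  42  63  59  66
   72  89  71  72  73  81  80  74  70  71  70  71]
 [136 143 128  86  86  69  41  44  47  43  42  40  42  39  41  40  45  62
   50  55  52  42  46  50  59  61  80  82  92  71]
 [114 132 138 140 130 131 134 134 135 139 120  58  45  41  40  39  41  46
   52  48  43  42  32  39  48  48  49  46  40  42]
 [112 120 128 135 125  96  97  68  74  65  54  50  49  51  48  52  50  53
   42  49  46  39  42  41  38  52  47  41  40  45]
 [ 78  82  86  84  99 178 211  73  39  42  49  54  53  50  41  41  33  41
   37 190 227 215 219 124 123 146 121  91  50  41]
 [ 79  74  71  71  70  71  73  49  34  31  36  33  34  36  37  37  37  
[... 3663 characters left out ...]
 69  69  67  57 128 248 188 245 255 255 255 255 255 255 255 255 255 200
   99 147 231 232 249 150  76  59  67  70]
 [ 71  70  69  56 158 187 211 255 255 255 255 255 255 255 255 255 255 162
   86 185 231 206 255 140  59  60  67  70]
 [ 72  70  67  53 215 134 191 255 255 255 254 252 246 255 255 255 254 119
   82 219 232 219 255 129  53  61  69  69]
 [ 69  68  63  53 239 133 234 255 255 255 254 250 218 255 255 255 216  93
  176 232 231 213 229 110  59  63  69  69]
 [ 68  67  56 133 246 188 255 255 255 255 255 255 255 255 255 255 199  83
  222 232 229 249 153  72  61  63  69  68]
 [ 69  66  53 155 181 209 255 255 255 255 255 255 255 255 255 255 151  85
  228 232 204 255 136  54  60  64  69  68]]
```

```bash
cat >> h.py <<'E'
from scipy.spatial.transform import Rotation as Ro
def row(x,y,z,yaw):
    """mm,deg world target -> tool-frame row from the present pose"""
    o=sensors.get_obs();R=Ro.from_euler('xyz',o['tool_rot'],degrees=True)
    d=R.inv().apply(np.array([x,y,z])-1000*np.array(o['tool_pos']))
    r=(R.inv()*Ro.from_euler('xyz',[180,0,yaw],degrees=True)).as_rotvec()
    print('row',d.round(1),r.round(3))
def obs():
    o=sensors.get_obs();print(round(o['time_s'],2),(1000*o['tool_pos']).round(1),o['tool_rot'].round(2),'F',o['force'].round(2),'M',o['wrist_torque'].round(3),'w',round(o['grip_width'],4),'g',round(o['grasp_force'],1),o['qpos'].round(0))
E
python3 - <<'E'
from h import *
T=cam('top');S=cam('scene')
print('shelf',tri(T,(508,134),S,(603,75)))
row(450,-250,220,90);row(500,0,220,125);row(455.5,260.5,180,165)
E
```

```text
shelf (array([ 0.71681916, -0.47073067,  0.30042563]), np.float64(0.06318226159904825))
row [ 322.1 -248.3  -14. ] [-0.    -0.    -1.183]
row [ 462.9 -460.9  -14. ] [-0.    -0.    -1.794]
row [ 520.2 -718.9   26.1] [-0.    -0.    -2.492]
```

Emit:
{"fn": "drive_tool", "kwargs": {
  "moves": [
    {"x": 322, "y": -248, "z": -14, "rz": -1.18, "fingers": -1},
    {"x": 322, "y": -248, "z": -14, "rz": -1.18, "fingers": -1},
    {"x": 322, "y": -248, "z": -14, "rz": -1.18, "fingers": -1},
    {"x": 322, "y": -248, "z": -14, "rz": -1.18, "fingers": -1},
    {"x": 322, "y": -248, "z": -14, "rz": -1.18, "fingers": -1},
    {"x": 322, "y": -248, "z": -14, "rz": -1.18, "fingers": -1},
    {"x": 463, "y": -461, "z": -14, "rz": -1.79, "fingers": -1},
    {"x": 463, "y": -461, "z": -14, "rz": -1.79, "fingers": -1},
    {"x": 463, "y": -461, "z": -14, "rz": -1.79, "fingers": -1},
    {"x": 463, "y": -461, "z": -14, "rz": -1.79, "fingers": -1},
    {"x": 520, "y": -719, "z": 26, "rz": -2.49, "fingers": -1},
    {"x": 520, "y": -719, "z": 26, "rz": -2.49, "fingers": -1},
    {"x": 520, "y": -719, "z": 26, "rz": -2.49, "fingers": -1},
    {"x": 520, "y": -719, "z": 26, "rz": -2.49, "fingers": -1},
    {"x": 520, "y": -719, "z": 26, "rz": -2.49, "fingers": -1},
    {"x": 520, "y": -719, "z": 26, "rz": -2.49, "fingers": -1},
    {"x": 520, "y": -719, "z": 26, "rz": -2.49, "fingers": -1}
  ]
}}

```text
invalid input at $.moves[0]: expected keys x, y, z, rx, ry, rz, fingers
```

Emit:
{"fn": "drive_tool", "kwargs": {
  "moves": [
    {"x": 322, "y": -248, "z": -14, "rx": 0, "ry": 0, "rz": -1.18, "fingers": -1},
    {"x": 322, "y": -248, "z": -14, "rx": 0, "ry": 0, "rz": -1.18, "fingers": -1},
    {"x": 322, "y": -248, "z": -14, "rx": 0, "ry": 0, "rz": -1.18, "fingers": -1},
    {"x": 322, "y": -248, "z": -14, "rx": 0, "ry": 0, "rz": -1.18, "fingers": -1},
    {"x": 322, "y": -248, "z": -14, "rx": 0, "ry": 0, "rz": -1.18, "fingers": -1},
    {"x": 322, "y": -248, "z": -14, "rx": 0, "ry": 0, "rz": -1.18, "fingers": -1},
    {"x": 463, "y": -461, "z": -14, "rx": 0, "ry": 0, "rz": -1.79, "fingers": -1},
    {"x": 463, "y": -461, "z": -14, "rx": 0, "ry": 0, "rz": -1.79, "fingers": -1},
    {"x": 463, "y": -461, "z": -14, "rx": 0, "ry": 0, "rz": -1.79, "fingers": -1},
    {"x": 463, "y": -461, "z": -14, "rx": 0, "ry": 0, "rz": -1.79, "fingers": -1},
    {"x": 520, "y": -719, "z": 26, "rx": 0, "ry": 0, "rz": -2.49, "fingers": -1},
    {"x": 520, "y": -719, "z": 26, "rx": 0, "ry": 0, "rz": -2.49, "fingers": -1},
    {"x": 520, "y": -719, "z": 26, "rx": 0, "ry": 0, "rz": -2.49, "fingers": -1},
    {"x": 520, "y": -719, "z": 26, "rx": 0, "ry": 0, "rz": -2.49, "fingers": -1},
    {"x": 520, "y": -719, "z": 26, "rx": 0, "ry": 0, "rz": -2.49, "fingers": -1},
    {"x": 520, "y": -719, "z": 26, "rx": 0, "ry": 0, "rz": -2.49, "fingers": -1},
    {"x": 520, "y": -719, "z": 26, "rx": 0, "ry": 0, "rz": -2.49, "fingers": -1}
  ]
}}

```text
time_s: 2.52
tool_pos: [0.4555, 0.2599, 0.1799]
tool_rot: [-180.0, 0.0, 164.9]
force: [-0.3, -0.8, 0.0]
grip_width: 0.0872
grasp_force: 0.0
```

Run:
```python
from h import *
obs();row(455.5,260.5,50,165)
S=cam('scene');save(S,'s1.png')
```

```text
2.52 [455.5 259.9 179.9] [-1.7995e+02  1.0000e-02  1.6488e+02] F [-0.29 -0.79  0.01] M [ 0.066 -0.136  0.001] w 0.0872 g 0.0 [ 18.   9. -55. 101.   8.  74.  36.]
row [1.000e-01 7.000e-01 1.299e+02] [-0.001  0.    -0.002]
```

Emit:
{"fn": "drive_tool", "kwargs": {
  "moves": [
    {"x": 0, "y": 0, "z": 50, "rx": 0, "ry": 0, "rz": 0, "fingers": -1},
    {"x": 0, "y": 0, "z": 90, "rx": 0, "ry": 0, "rz": 0, "fingers": -1},
    {"x": 0, "y": 0, "z": 115, "rx": 0, "ry": 0, "rz": 0, "fingers": -1},
    {"x": 0, "y": 0, "z": 130, "rx": 0, "ry": 0, "rz": 0, "fingers": -1},
    {"x": 0, "y": 0, "z": 130, "rx": 0, "ry": 0, "rz": 0, "fingers": -1}
  ]
}}

```text
time_s: 3.2
tool_pos: [0.4553, 0.2592, 0.0495]
tool_rot: [-179.9, -0.0, 164.8]
force: [1.2, 0.6, -0.2]
grip_width: 0.0869
grasp_force: 0.0
```

Emit:
{"fn": "drive_tool", "kwargs": {
  "moves": [
    {"x": 0, "y": 0, "z": 0, "rx": 0, "ry": 0, "rz": 0, "fingers": 0.3},
    {"x": 0, "y": 0, "z": 0, "rx": 0, "ry": 0, "rz": 0, "fingers": 1},
    {"x": 0, "y": 0, "z": 0, "rx": 0, "ry": 0, "rz": 0, "fingers": 1},
    {"x": 0, "y": 0, "z": 0, "rx": 0, "ry": 0, "rz": 0, "fingers": 1},
    {"x": 0, "y": 0, "z": 0, "rx": 0, "ry": 0, "rz": 0, "fingers": 1},
    {"x": 0, "y": 0, "z": 0, "rx": 0, "ry": 0, "rz": 0, "fingers": 1},
    {"x": 0, "y": 0, "z": 0, "rx": 0, "ry": 0, "rz": 0, "fingers": 1},
    {"x": 0, "y": 0, "z": 0, "rx": 0, "ry": 0, "rz": 0, "fingers": 1}
  ],
  "force": 50
}}

```text
time_s: 4.2
tool_pos: [0.4553, 0.2607, 0.05]
tool_rot: [180.0, -0.0, 164.9]
force: [0.4, 0.0, -0.5]
grip_width: 0.0197
grasp_force: 49.8
```

Run:
```python
from h import *
obs()
S=cam('scene');i=cv2.cvtColor(S['image'],cv2.COLOR_RGB2BGR)[60:210,100:290];cv2.imwrite('pics/s2.png',cv2.resize(i,(760,600),interpolation=cv2.INTER_CUBIC))
```

```text
4.2 [455.3 260.7  50. ] [179.99  -0.   164.89] F [ 0.42  0.01 -0.52] M [ 0.189 -0.18   0.026] w 0.0197 g 49.8 [ 14.  18. -52. 110.  17.  60.  29.]
```

View pics/s2.png

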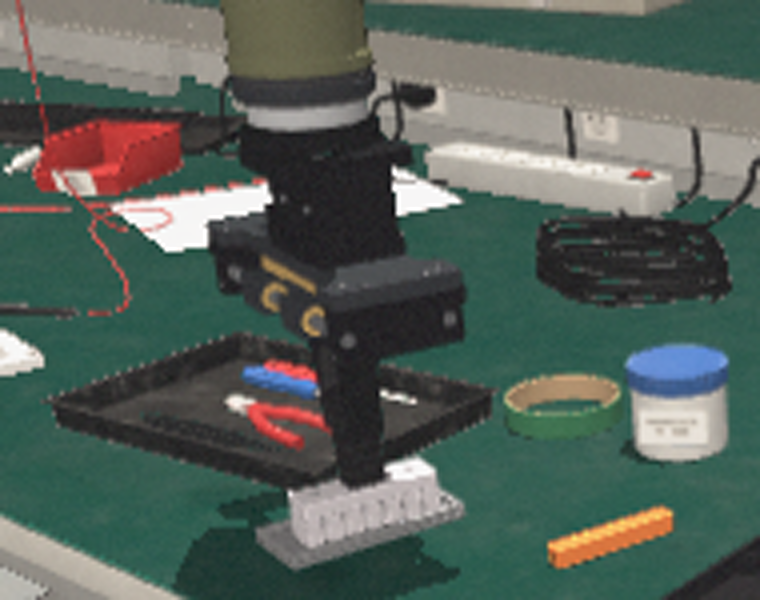

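The gripper holds the rake grip squarely, with the opening at 19.7 mm, and the rake is still in the rest. Next I'll lift it and carry it to the left end of the near bay.

```bash
cat >> h.py <<'E'
C=np.array([552,-97.5]);A=np.radians(5.1);TX=np.array([np.cos(A),np.sin(A)]);TY=np.array([-np.sin(A),np.cos(A)])
def tray(tx,ty): return C+tx*TX+ty*TY
def tp():
    d=1000*np.array(sensors.get_obs()['tool_pos'])[:2]-C; print('TCP in tray',(d@TX).round(1),(d@TY).round(1))
E
python3 - <<'E'
from h import *
row(*tray(-57,96),130,185.1); row(*tray(-57,96),51.5,185.1)
E
```

```text
row [-100.1 -250.2  -80. ] [ 0.     0.    -0.353]
row [-100.1 -250.2   -1.5] [ 0.     0.    -0.353]
```

Emit:
{"fn": "drive_tool", "kwargs": {
  "moves": [
    {"x": 0, "y": 0, "z": -20, "rx": 0, "ry": 0, "rz": 0, "fingers": 1},
    {"x": 0, "y": 0, "z": -50, "rx": 0, "ry": 0, "rz": 0, "fingers": 1},
    {"x": 0, "y": 0, "z": -80, "rx": 0, "ry": 0, "rz": 0, "fingers": 1},
    {"x": 0, "y": 0, "z": -80, "rx": 0, "ry": 0, "rz": 0, "fingers": 1},
    {"x": 0, "y": 0, "z": -80, "rx": 0, "ry": 0, "rz": 0, "fingers": 1}
  ]
}}

```text
time_s: 4.88
tool_pos: [0.4549, 0.26, 0.1297]
tool_rot: [-179.9, -0.0, 164.9]
force: [-0.2, 0.3, -4.0]
grip_width: 0.0197
grasp_force: 49.8
```

Run:
```python
from h import *
obs();row(*tray(-57,96),130,185.1)
```

```text
4.88 [454.9 260.  129.7] [-1.7994e+02 -1.0000e-02  1.6488e+02] F [-0.18  0.3  -4.05] M [ 0.015 -0.174 -0.015] w 0.0197 g 49.8 [ 17.  12. -55. 105.  11.  68.  34.]
row [-1.003e+02 -2.494e+02 -1.000e-01] [-0.001 -0.    -0.353]
```

Emit:
{"fn": "drive_tool", "kwargs": {
  "moves": [
    {"x": -25, "y": -60, "z": 0, "rx": 0, "ry": 0, "rz": -0.09, "fingers": 1},
    {"x": -50, "y": -120, "z": 0, "rx": 0, "ry": 0, "rz": -0.18, "fingers": 1},
    {"x": -70, "y": -175, "z": 0, "rx": 0, "ry": 0, "rz": -0.25, "fingers": 1},
    {"x": -87, "y": -215, "z": 0, "rx": 0, "ry": 0, "rz": -0.31, "fingers": 1},
    {"x": -96, "y": -240, "z": 0, "rx": 0, "ry": 0, "rz": -0.34, "fingers": 1},
    {"x": -100.3, "y": -249.5, "z": 0, "rx": 0, "ry": 0, "rz": -0.353, "fingers": 1},
    {"x": -100.3, "y": -249.5, "z": 0, "rx": 0, "ry": 0, "rz": -0.353, "fingers": 1},
    {"x": -100.3, "y": -249.5, "z": 0, "rx": 0, "ry": 0, "rz": -0.353, "fingers": 1},
    {"x": -100.3, "y": -249.5, "z": 0, "rx": 0, "ry": 0, "rz": -0.353, "fingers": 1}
  ]
}}

```text
time_s: 6.0
tool_pos: [0.4869, -0.0051, 0.13]
tool_rot: [180.0, -0.0, -174.8]
force: [0.5, -0.0, -2.0]
grip_width: 0.0196
grasp_force: 49.8
```

Run:
```python
from h import *
obs();tp();row(*tray(-57,96),51.5,185.1)
S=cam('scene');T=cam('top')
a=cv2.cvtColor(S['image'],cv2.COLOR_RGB2BGR)[90:270,200:440];b=cv2.cvtColor(T['image'],cv2.COLOR_RGB2BGR)[160:270,240:400]
cv2.imwrite('pics/s3.png',np.vstack([cv2.resize(a,(400,300),interpolation=cv2.INTER_CUBIC),cv2.resize(b,(400,275),interpolation=cv2.INTER_CUBIC)]))
```

```text
6.0 [486.9  -5.1 130. ] [ 1.7999e+02 -1.0000e-02 -1.7476e+02] F [ 0.45 -0.03 -1.96] M [ 0.111 -0.149 -0.067] w 0.0196 g 49.8 [ 43.   4. -47. 110.   3.  67.  90.]
TCP in tray -56.6 97.8
row [ 0.4 -1.9 78.5] [ 0.    -0.     0.002]
```

View pics/s3.png

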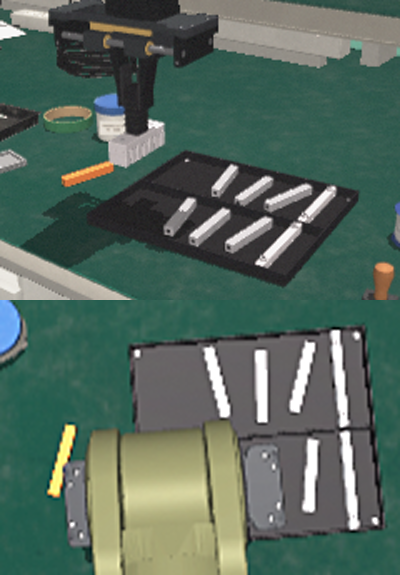

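The rake hangs upright over the left end of the near bay, parallel to the dividing wall. I'll lower it and feel for the floor.

Emit:
{"fn": "drive_tool", "kwargs": {
  "moves": [
    {"x": 0, "y": -1, "z": 35, "rx": 0, "ry": 0, "rz": 0, "fingers": 1},
    {"x": 0, "y": -1, "z": 60, "rx": 0, "ry": 0, "rz": 0, "fingers": 1},
    {"x": 0, "y": -1, "z": 73, "rx": 0, "ry": 0, "rz": 0, "fingers": 1},
    {"x": 0, "y": -1, "z": 77, "rx": 0, "ry": 0, "rz": 0, "fingers": 1},
    {"x": 0, "y": -1, "z": 78, "rx": 0, "ry": 0, "rz": 0, "fingers": 1},
    {"x": 0, "y": -1, "z": 78, "rx": 0, "ry": 0, "rz": 0, "fingers": 1}
  ]
}}

```text
time_s: 6.85
tool_pos: [0.4879, -0.0075, 0.0528]
tool_rot: [-180.0, 0.1, -174.9]
force: [0.0, 0.4, -1.8]
grip_width: 0.02
grasp_force: 49.8
```

Run:
```python
from h import *
obs();tp()
```

```text
6.85 [487.9  -7.5  52.8] [-1.7997e+02  8.0000e-02 -1.7489e+02] F [ 0.02  0.44 -1.76] M [ 0.135 -0.113 -0.025] w 0.02 g 49.8 [ 41.  11. -46. 115.   9.  58.  86.]
TCP in tray -55.9 95.3
```

Emit:
{"fn": "drive_tool", "kwargs": {
  "moves": [
    {"x": 0, "y": -5, "z": 1.5, "rx": 0, "ry": 0, "rz": 0, "fingers": 1},
    {"x": 0, "y": -12, "z": 1.5, "rx": 0, "ry": 0, "rz": 0, "fingers": 1},
    {"x": 0, "y": -19, "z": 1.5, "rx": 0, "ry": 0, "rz": 0, "fingers": 1},
    {"x": 0, "y": -25, "z": 1.5, "rx": 0, "ry": 0, "rz": 0, "fingers": 1},
    {"x": 0, "y": -30, "z": 1.5, "rx": 0, "ry": 0, "rz": 0, "fingers": 1},
    {"x": 0, "y": -35, "z": 1.5, "rx": 0, "ry": 0, "rz": 0, "fingers": 1},
    {"x": 0, "y": -40, "z": 1.5, "rx": 0, "ry": 0, "rz": 0, "fingers": 1},
    {"x": 0, "y": -45, "z": 1.5, "rx": 0, "ry": 0, "rz": 0, "fingers": 1},
    {"x": 0, "y": -50, "z": 1.5, "rx": 0, "ry": 0, "rz": 0, "fingers": 1},
    {"x": 0, "y": -55, "z": 1.5, "rx": 0, "ry": 0, "rz": 0, "fingers": 1},
    {"x": 0, "y": -60, "z": 1.5, "rx": 0, "ry": 0, "rz": 0, "fingers": 1},
    {"x": 0, "y": -65, "z": 1.5, "rx": 0, "ry": 0, "rz": 0, "fingers": 1}
  ]
}}

```text
time_s: 8.35
tool_pos: [0.4929, -0.0726, 0.0505]
tool_rot: [-180.0, -0.0, -174.9]
force: [-0.5, 0.6, -1.6]
grip_width: 0.0195
grasp_force: 49.8
```

Run:
```python
from h import *
obs();tp()
```

```text
8.35 [492.9 -72.6  50.5] [-180.     -0.   -174.89] F [-0.52  0.62 -1.58] M [ 0.258 -0.124  0.034] w 0.0195 g 49.8 [ 45.  12. -43. 113.  10.  58.  93.]
TCP in tray -56.6 30.0
```

Emit:
{"fn": "drive_tool", "kwargs": {
  "moves": [
    {"x": 0, "y": -5, "z": 0, "rx": 0, "ry": 0, "rz": 0, "fingers": 1},
    {"x": 0, "y": -10, "z": 0, "rx": 0, "ry": 0, "rz": 0, "fingers": 1},
    {"x": 0, "y": -15, "z": 0, "rx": 0, "ry": 0, "rz": 0, "fingers": 1},
    {"x": 0, "y": -20, "z": 0, "rx": 0, "ry": 0, "rz": 0, "fingers": 1},
    {"x": 0, "y": -25, "z": 0, "rx": 0, "ry": 0, "rz": 0, "fingers": 1},
    {"x": 0, "y": -30, "z": 0, "rx": 0, "ry": 0, "rz": 0, "fingers": 1},
    {"x": 0, "y": -35, "z": 0, "rx": 0, "ry": 0, "rz": 0, "fingers": 1},
    {"x": 0, "y": -40, "z": 0, "rx": 0, "ry": 0, "rz": 0, "fingers": 1},
    {"x": 0, "y": -45, "z": 0, "rx": 0, "ry": 0, "rz": 0, "fingers": 1},
    {"x": 0, "y": -50, "z": 0, "rx": 0, "ry": 0, "rz": 0, "fingers": 1},
    {"x": 0, "y": -55, "z": 0, "rx": 0, "ry": 0, "rz": 0, "fingers": 1},
    {"x": 0, "y": -60, "z": 0, "rx": 0, "ry": 0, "rz": 0, "fingers": 1},
    {"x": 0, "y": -64, "z": 0, "rx": 0, "ry": 0, "rz": 0, "fingers": 1}
  ]
}}

```text
time_s: 9.98
tool_pos: [0.4987, -0.1364, 0.0506]
tool_rot: [-180.0, 0.0, -174.9]
force: [0.1, 2.2, -1.9]
grip_width: 0.0195
grasp_force: 49.8
```

Run:
```python
from h import *
obs();tp()
```

```text
9.97 [ 498.7 -136.4   50.6] [-179.99    0.   -174.9 ] F [ 0.07  2.19 -1.89] M [ 0.524 -0.112  0.021] w 0.0195 g 49.8 [ 49.  14. -41. 111.  11.  59.  99.]
TCP in tray -56.6 -34.0
```

Emit:
{"fn": "drive_tool", "kwargs": {
  "moves": [
    {"x": 0, "y": -3, "z": 0, "rx": 0, "ry": 0, "rz": 0, "fingers": 1},
    {"x": 0, "y": -5, "z": 0, "rx": 0, "ry": 0, "rz": 0, "fingers": 1},
    {"x": 0, "y": -7, "z": 0, "rx": 0, "ry": 0, "rz": 0, "fingers": 1},
    {"x": 0, "y": -9, "z": 0, "rx": 0, "ry": 0, "rz": 0, "fingers": 1},
    {"x": 0, "y": -9, "z": 0, "rx": 0, "ry": 0, "rz": 0, "fingers": 1}
  ]
}}

```text
time_s: 10.6
tool_pos: [0.4995, -0.1454, 0.0505]
tool_rot: [-180.0, 0.0, -174.9]
force: [0.5, 0.9, -3.9]
grip_width: 0.0197
grasp_force: 49.8
```

Run:
```python
from h import *
obs();tp()
```

```text
10.6 [ 499.5 -145.4   50.5] [-179.97    0.   -174.9 ] F [ 0.47  0.91 -3.9 ] M [ 0.296 -0.114  0.02 ] w 0.0197 g 49.8 [ 50.  14. -40. 110.  11.  59. 100.]
TCP in tray -56.6 -43.1
```

Emit:
{"fn": "drive_tool", "kwargs": {
  "moves": [
    {"x": 0, "y": -1, "z": 0, "rx": 0, "ry": 0, "rz": 0, "fingers": 1},
    {"x": 0, "y": -1, "z": 0, "rx": 0, "ry": 0, "rz": 0, "fingers": 1}
  ]
}}

```text
time_s: 10.85
tool_pos: [0.4995, -0.146, 0.0506]
tool_rot: [-180.0, -0.0, -174.9]
force: [0.8, 1.2, -1.9]
grip_width: 0.0196
grasp_force: 49.8
```

Emit:
{"fn": "drive_tool", "kwargs": {
  "moves": [
    {"x": 0, "y": -1, "z": 0, "rx": 0, "ry": 0, "rz": 0, "fingers": 1},
    {"x": 0, "y": -1, "z": 0, "rx": 0, "ry": 0, "rz": 0, "fingers": 1}
  ]
}}

```text
time_s: 11.1
tool_pos: [0.4996, -0.1471, 0.0505]
tool_rot: [-180.0, -0.0, -174.9]
force: [0.2, 1.6, -2.6]
grip_width: 0.0197
grasp_force: 49.8
```

Emit:
{"fn": "drive_tool", "kwargs": {
  "moves": [
    {"x": 0, "y": -0.7, "z": 0, "rx": 0, "ry": 0, "rz": 0, "fingers": 1},
    {"x": 0, "y": -0.7, "z": 0, "rx": 0, "ry": 0, "rz": 0, "fingers": 1}
  ]
}}

```text
time_s: 11.35
tool_pos: [0.4997, -0.1473, 0.0505]
tool_rot: [180.0, -0.0, -174.9]
force: [-1.4, 2.8, -1.2]
grip_width: 0.0197
grasp_force: 49.8
```

Run:
```python
from h import *
obs();tp()
```

```text
11.35 [ 499.7 -147.3   50.5] [ 179.97   -0.   -174.88] F [-1.39  2.82 -1.24] M [ 0.823 -0.029  0.034] w 0.0197 g 49.8 [ 50.  15. -40. 110.  11.  59. 100.]
TCP in tray -56.5 -44.9
```

Emit:
{"fn": "drive_tool", "kwargs": {
  "moves": [
    {"x": 0, "y": -0.6, "z": 0, "rx": 0, "ry": 0, "rz": 0, "fingers": 1},
    {"x": 0, "y": -0.6, "z": 0, "rx": 0, "ry": 0, "rz": 0, "fingers": 1}
  ]
}}

```text
time_s: 11.6
tool_pos: [0.4997, -0.1474, 0.0505]
tool_rot: [179.9, -0.0, -174.9]
force: [-0.5, 4.5, -0.3]
grip_width: 0.0197
grasp_force: 49.9
```

Run:
```python
from h import *
obs();tp()
```

```text
11.6 [ 499.7 -147.4   50.5] [ 1.7994e+02 -1.0000e-02 -1.7487e+02] F [-0.5   4.48 -0.32] M [ 1.446  0.046 -0.064] w 0.0197 g 49.9 [ 50.  15. -40. 110.  11.  59. 100.]
TCP in tray -56.5 -45.0
```

Emit:
{"fn": "drive_tool", "kwargs": {
  "moves": [
    {"x": 0, "y": -0.6, "z": 0, "rx": 0, "ry": 0, "rz": 0, "fingers": 1},
    {"x": 0, "y": -0.6, "z": 0, "rx": 0, "ry": 0, "rz": 0, "fingers": 1}
  ]
}}

```text
time_s: 11.85
tool_pos: [0.4997, -0.1475, 0.0505]
tool_rot: [179.9, -0.0, -174.9]
force: [-0.2, 5.5, 0.0]
grip_width: 0.0194
grasp_force: 49.9
```

Emit:
{"fn": "drive_tool", "kwargs": {
  "moves": [
    {"x": 0, "y": -0.6, "z": 0, "rx": 0, "ry": 0, "rz": 0, "fingers": 1},
    {"x": 0, "y": -0.6, "z": 0, "rx": 0, "ry": 0, "rz": 0, "fingers": 1}
  ]
}}

```text
time_s: 12.1
tool_pos: [0.4998, -0.1476, 0.0505]
tool_rot: [179.9, -0.0, -174.8]
force: [-1.6, 6.9, 0.1]
grip_width: 0.0195
grasp_force: 49.9
```

Run:
```python
from h import *
obs();tp()
```

```text
12.1 [ 499.8 -147.6   50.5] [ 1.7986e+02 -2.0000e-02 -1.7485e+02] F [-1.56  6.94  0.05] M [ 1.961  0.181 -0.079] w 0.0195 g 49.9 [ 50.  15. -40. 110.  11.  59. 100.]
TCP in tray -56.5 -45.2
```

Emit:
{"fn": "drive_tool", "kwargs": {
  "moves": [
    {"x": 0, "y": -0.6, "z": 0, "rx": 0, "ry": 0, "rz": 0, "fingers": 1},
    {"x": 0, "y": -1.1, "z": 0, "rx": 0, "ry": 0, "rz": 0, "fingers": 1},
    {"x": 0, "y": -1.1, "z": 0, "rx": 0, "ry": 0, "rz": 0, "fingers": 1}
  ]
}}

```text
time_s: 12.48
tool_pos: [0.4999, -0.1477, 0.0506]
tool_rot: [179.8, -0.0, -174.8]
force: [-0.7, 8.1, 1.9]
grip_width: 0.0197
grasp_force: 50.0
```

Emit:
{"fn": "drive_tool", "kwargs": {
  "moves": [
    {"x": 0, "y": -0.4, "z": 0, "rx": 0, "ry": 0, "rz": 0, "fingers": 1},
    {"x": 0, "y": -0.4, "z": 0, "rx": 0, "ry": 0, "rz": 0, "fingers": 1},
    {"x": 0, "y": -0.4, "z": 0, "rx": 0, "ry": 0, "rz": 0, "fingers": 1},
    {"x": 0, "y": -0.4, "z": 0, "rx": 0, "ry": 0, "rz": 0, "fingers": 1}
  ]
}}

```text
time_s: 12.98
tool_pos: [0.4998, -0.1478, 0.0505]
tool_rot: [179.8, -0.0, -174.8]
force: [-2.1, 8.5, 1.7]
grip_width: 0.0196
grasp_force: 50.0
```

Run:
```python
from h import *
obs();tp()
S=cam('scene');T=cam('top')
a=cv2.cvtColor(S['image'],cv2.COLOR_RGB2BGR)[120:270,245:425];b=cv2.cvtColor(T['image'],cv2.COLOR_RGB2BGR)[160:270,285:400]
cv2.imwrite('pics/s4.png',np.hstack([cv2.resize(a,(420,350),interpolation=cv2.INTER_CUBIC),cv2.resize(b,(366,350),interpolation=cv2.INTER_CUBIC)]))
```

```text
12.97 [ 499.8 -147.8   50.5] [ 1.7977e+02 -4.0000e-02 -1.7482e+02] F [-2.05  8.47  1.69] M [ 2.572  0.295 -0.068] w 0.0196 g 50.0 [ 50.  15. -40. 110.  11.  59. 100.]
TCP in tray -56.4 -45.5
```

View pics/s4.png

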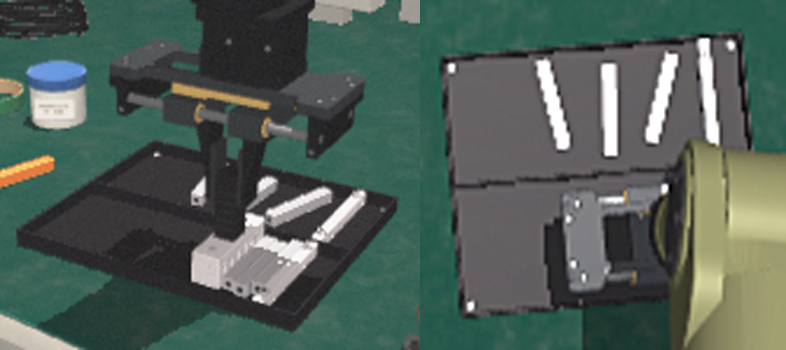

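The near row lies tight against its rail with the rake pressing at about 8.5–9 N. I'll back off, lift, and cross to the far bay.

Run:
```python
from h import *
row(*tray(-57,-25),50.5,185.1);row(*tray(-57,-15),112,185.1);row(*tray(60,96),112,185.1)
```

```text
row [ 0.6 20.5  0.1] [ 0.004 -0.001  0.001]
row [  0.6  30.7 -61.3] [ 0.004 -0.001  0.001]
row [-116.6  141.6  -61. ] [ 0.004 -0.001  0.001]
```

Emit:
{"fn": "drive_tool", "kwargs": {
  "moves": [
    {"x": 0, "y": 3, "z": 0, "rx": 0, "ry": 0, "rz": 0, "fingers": 1},
    {"x": 0, "y": 7, "z": 0, "rx": 0, "ry": 0, "rz": 0, "fingers": 1},
    {"x": 0, "y": 15, "z": 0, "rx": 0, "ry": 0, "rz": 0, "fingers": 1},
    {"x": 0, "y": 25, "z": 0, "rx": 0, "ry": 0, "rz": 0, "fingers": 1},
    {"x": 0, "y": 35, "z": -20, "rx": 0, "ry": 0, "rz": 0, "fingers": 1},
    {"x": 0, "y": 60, "z": -45, "rx": 0, "ry": 0, "rz": 0, "fingers": 1},
    {"x": -5, "y": 95, "z": -61, "rx": 0, "ry": 0, "rz": 0, "fingers": 1},
    {"x": -40, "y": 125, "z": -61, "rx": 0, "ry": 0, "rz": 0, "fingers": 1},
    {"x": -80, "y": 146, "z": -61, "rx": 0, "ry": 0, "rz": 0, "fingers": 1},
    {"x": -117, "y": 146, "z": -61, "rx": 0, "ry": 0, "rz": 0, "fingers": 1},
    {"x": -117, "y": 146, "z": -61, "rx": 0, "ry": 0, "rz": 0, "fingers": 1},
    {"x": -117, "y": 146, "z": -61, "rx": 0, "ry": 0, "rz": 0, "fingers": 1},
    {"x": -117, "y": 146, "z": -61, "rx": 0, "ry": 0, "rz": 0, "fingers": 1}
  ]
}}

```text
time_s: 14.7
tool_pos: [0.6027, 0.0045, 0.1121]
tool_rot: [-179.9, -0.0, -174.9]
force: [-0.3, 0.4, -1.8]
grip_width: 0.0196
grasp_force: 49.8
```

Run:
```python
from h import *
obs();tp();row(*tray(60,96),50.5,185.1)
S=cam('scene');T=cam('top')
a=cv2.cvtColor(S['image'],cv2.COLOR_RGB2BGR)[120:270,245:425];b=cv2.cvtColor(T['image'],cv2.COLOR_RGB2BGR)[160:270,285:400]
cv2.imwrite('pics/s5.png',np.hstack([cv2.resize(a,(420,350),interpolation=cv2.INTER_CUBIC),cv2.resize(b,(366,350),interpolation=cv2.INTER_CUBIC)]))
```

```text
14.7 [602.7   4.5 112.1] [-179.93   -0.   -174.91] F [-0.26  0.42 -1.82] M [ 0.099 -0.138 -0.008] w 0.0196 g 49.8 [ 34.  22. -45.  96.  17.  69.  80.]
TCP in tray 59.6 97.1
row [-0.4 -1.  61.6] [-0.001 -0.    -0.   ]
```

View pics/s5.png

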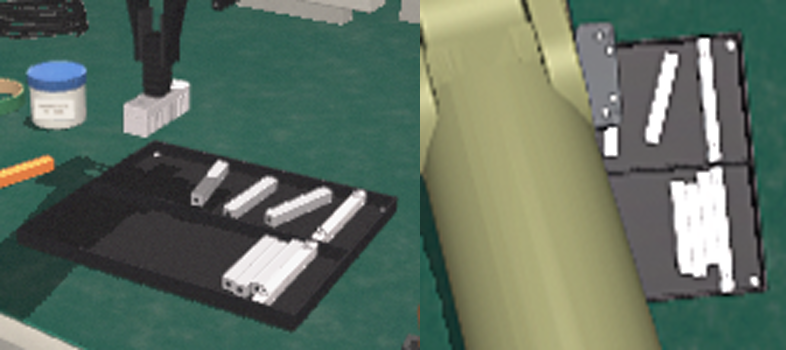

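The near row stayed tight and parallel on its rail, and the rake hangs over the left end of the far bay. I'll lower it and sweep.

Emit:
{"fn": "drive_tool", "kwargs": {
  "moves": [
    {"x": 0, "y": 0, "z": 30, "rx": 0, "ry": 0, "rz": 0, "fingers": 1},
    {"x": 0, "y": 0, "z": 50, "rx": 0, "ry": 0, "rz": 0, "fingers": 1},
    {"x": 0, "y": 0, "z": 58, "rx": 0, "ry": 0, "rz": 0, "fingers": 1},
    {"x": 0, "y": 0, "z": 60, "rx": 0, "ry": 0, "rz": 0, "fingers": 1},
    {"x": 0, "y": -4, "z": 61, "rx": 0, "ry": 0, "rz": 0, "fingers": 1},
    {"x": 0, "y": -10, "z": 61, "rx": 0, "ry": 0, "rz": 0, "fingers": 1},
    {"x": 0, "y": -16, "z": 61, "rx": 0, "ry": 0, "rz": 0, "fingers": 1}
  ]
}}

```text
time_s: 15.68
tool_pos: [0.6053, -0.0118, 0.051]
tool_rot: [-180.0, 0.0, -174.9]
force: [0.3, -0.2, -2.2]
grip_width: 0.0197
grasp_force: 49.8
```

Run:
```python
from h import *
obs();tp()
```

```text
15.68 [605.3 -11.8  51. ] [-1.7997e+02  5.0000e-02 -1.7491e+02] F [ 0.27 -0.18 -2.18] M [ 0.15  -0.111  0.   ] w 0.0197 g 49.8 [ 34.  26. -44.  98.  20.  63.  79.]
TCP in tray 60.7 80.6
```

Next I'll sweep 80 → −15.

Emit:
{"fn": "drive_tool", "kwargs": {
  "moves": [
    {"x": 0, "y": -5, "z": 0.5, "rx": 0, "ry": 0, "rz": 0, "fingers": 1},
    {"x": 0, "y": -10, "z": 0.5, "rx": 0, "ry": 0, "rz": 0, "fingers": 1},
    {"x": 0, "y": -15, "z": 0.5, "rx": 0, "ry": 0, "rz": 0, "fingers": 1},
    {"x": 0, "y": -20, "z": 0.5, "rx": 0, "ry": 0, "rz": 0, "fingers": 1},
    {"x": 0, "y": -25, "z": 0.5, "rx": 0, "ry": 0, "rz": 0, "fingers": 1},
    {"x": 0, "y": -30, "z": 0.5, "rx": 0, "ry": 0, "rz": 0, "fingers": 1},
    {"x": 0, "y": -35, "z": 0.5, "rx": 0, "ry": 0, "rz": 0, "fingers": 1},
    {"x": 0, "y": -40, "z": 0.5, "rx": 0, "ry": 0, "rz": 0, "fingers": 1},
    {"x": 0, "y": -45, "z": 0.5, "rx": 0, "ry": 0, "rz": 0, "fingers": 1},
    {"x": 0, "y": -50, "z": 0.5, "rx": 0, "ry": 0, "rz": 0, "fingers": 1},
    {"x": 0, "y": -55, "z": 0.5, "rx": 0, "ry": 0, "rz": 0, "fingers": 1},
    {"x": 0, "y": -60, "z": 0.5, "rx": 0, "ry": 0, "rz": 0, "fingers": 1},
    {"x": 0, "y": -65, "z": 0.5, "rx": 0, "ry": 0, "rz": 0, "fingers": 1},
    {"x": 0, "y": -70, "z": 0.5, "rx": 0, "ry": 0, "rz": 0, "fingers": 1},
    {"x": 0, "y": -75, "z": 0.5, "rx": 0, "ry": 0, "rz": 0, "fingers": 1},
    {"x": 0, "y": -80, "z": 0.5, "rx": 0, "ry": 0, "rz": 0, "fingers": 1},
    {"x": 0, "y": -85, "z": 0.5, "rx": 0, "ry": 0, "rz": 0, "fingers": 1},
    {"x": 0, "y": -90, "z": 0.5, "rx": 0, "ry": 0, "rz": 0, "fingers": 1},
    {"x": 0, "y": -95, "z": 0.5, "rx": 0, "ry": 0, "rz": 0, "fingers": 1}
  ]
}}

```text
time_s: 18.05
tool_pos: [0.6134, -0.1059, 0.05]
tool_rot: [-180.0, -0.0, -174.9]
force: [-0.2, 0.1, -2.7]
grip_width: 0.0193
grasp_force: 49.9
```

Run:
```python
from h import *
obs();tp()
```

```text
18.05 [ 613.4 -105.9   50. ] [-180.     -0.   -174.88] F [-0.18  0.11 -2.67] M [ 0.406 -0.066  0.01 ] w 0.0193 g 49.9 [ 40.  28. -42.  96.  20.  64.  88.]
TCP in tray 60.4 -13.9
```

Emit:
{"fn": "drive_tool", "kwargs": {
  "moves": [
    {"x": 0, "y": -5, "z": 0, "rx": 0, "ry": 0, "rz": 0, "fingers": 1},
    {"x": 0, "y": -10, "z": 0, "rx": 0, "ry": 0, "rz": 0, "fingers": 1},
    {"x": 0, "y": -15, "z": 0, "rx": 0, "ry": 0, "rz": 0, "fingers": 1},
    {"x": 0, "y": -19, "z": 0, "rx": 0, "ry": 0, "rz": 0, "fingers": 1},
    {"x": 0, "y": -22, "z": 0, "rx": 0, "ry": 0, "rz": 0, "fingers": 1},
    {"x": 0, "y": -24, "z": 0, "rx": 0, "ry": 0, "rz": 0, "fingers": 1},
    {"x": 0, "y": -26, "z": 0, "rx": 0, "ry": 0, "rz": 0, "fingers": 1},
    {"x": 0, "y": -28, "z": 0, "rx": 0, "ry": 0, "rz": 0, "fingers": 1},
    {"x": 0, "y": -28, "z": 0, "rx": 0, "ry": 0, "rz": 0, "fingers": 1}
  ]
}}

```text
time_s: 19.18
tool_pos: [0.6159, -0.134, 0.05]
tool_rot: [-180.0, 0.0, -174.9]
force: [0.4, 1.6, -2.8]
grip_width: 0.0199
grasp_force: 49.8
```

Emit:
{"fn": "drive_tool", "kwargs": {
  "moves": [
    {"x": 0, "y": -1, "z": 0, "rx": 0, "ry": 0, "rz": 0, "fingers": 1},
    {"x": 0, "y": -1, "z": 0, "rx": 0, "ry": 0, "rz": 0, "fingers": 1}
  ]
}}

```text
time_s: 19.42
tool_pos: [0.616, -0.1346, 0.05]
tool_rot: [-180.0, -0.0, -174.9]
force: [-1.1, 0.7, -1.6]
grip_width: 0.0196
grasp_force: 49.9
```

Run:
```python
from h import *
obs();tp()
```

```text
19.43 [ 616.  -134.6   50. ] [-179.99   -0.   -174.89] F [-1.12  0.71 -1.64] M [ 0.461 -0.127 -0.019] w 0.0196 g 49.9 [ 42.  29. -41.  95.  20.  64.  91.]
TCP in tray 60.4 -42.6
```

Emit:
{"fn": "drive_tool", "kwargs": {
  "moves": [
    {"x": 0, "y": -1, "z": 0, "rx": 0, "ry": 0, "rz": 0, "fingers": 1},
    {"x": 0, "y": -1, "z": 0, "rx": 0, "ry": 0, "rz": 0, "fingers": 1}
  ]
}}

```text
time_s: 19.68
tool_pos: [0.6161, -0.1356, 0.05]
tool_rot: [-180.0, 0.0, -174.9]
force: [-1.4, 1.0, -2.3]
grip_width: 0.0195
grasp_force: 49.9
```

Emit:
{"fn": "drive_tool", "kwargs": {
  "moves": [
    {"x": 0, "y": -1, "z": 0, "rx": 0, "ry": 0, "rz": 0, "fingers": 1},
    {"x": 0, "y": -1, "z": 0, "rx": 0, "ry": 0, "rz": 0, "fingers": 1}
  ]
}}

```text
time_s: 19.92
tool_pos: [0.6162, -0.1367, 0.0501]
tool_rot: [-180.0, 0.0, -174.9]
force: [-0.4, 1.7, -2.4]
grip_width: 0.0197
grasp_force: 49.9
```

Emit:
{"fn": "drive_tool", "kwargs": {
  "moves": [
    {"x": 0, "y": -0.8, "z": 0, "rx": 0, "ry": 0, "rz": 0, "fingers": 1},
    {"x": 0, "y": -0.8, "z": 0, "rx": 0, "ry": 0, "rz": 0, "fingers": 1}
  ]
}}

```text
time_s: 20.18
tool_pos: [0.6162, -0.1369, 0.05]
tool_rot: [180.0, -0.0, -174.9]
force: [-1.1, 2.1, -0.7]
grip_width: 0.0194
grasp_force: 49.9
```

Run:
```python
from h import *
obs();tp()
```

```text
20.18 [ 616.2 -136.9   50. ] [ 1.7997e+02 -1.0000e-02 -1.7488e+02] F [-1.1   2.14 -0.68] M [ 0.726 -0.052  0.017] w 0.0194 g 49.9 [ 42.  29. -41.  95.  20.  64.  91.]
TCP in tray 60.4 -44.9
```

Emit:
{"fn": "drive_tool", "kwargs": {
  "moves": [
    {"x": 0, "y": -0.6, "z": 0, "rx": 0, "ry": 0, "rz": 0, "fingers": 1},
    {"x": 0, "y": -0.6, "z": 0, "rx": 0, "ry": 0, "rz": 0, "fingers": 1}
  ]
}}

```text
time_s: 20.42
tool_pos: [0.6162, -0.137, 0.05]
tool_rot: [179.9, -0.0, -174.9]
force: [-0.9, 4.2, -0.9]
grip_width: 0.0199
grasp_force: 49.9
```

Emit:
{"fn": "drive_tool", "kwargs": {
  "moves": [
    {"x": 0, "y": -0.6, "z": 0, "rx": 0, "ry": 0, "rz": 0, "fingers": 1},
    {"x": 0, "y": -0.6, "z": 0, "rx": 0, "ry": 0, "rz": 0, "fingers": 1}
  ]
}}

```text
time_s: 20.68
tool_pos: [0.6162, -0.1371, 0.0501]
tool_rot: [179.9, -0.0, -174.8]
force: [-1.2, 5.6, -1.4]
grip_width: 0.0204
grasp_force: 49.9
```

Run:
```python
from h import *
obs();tp()
```

```text
20.68 [ 616.2 -137.1   50.1] [ 1.7990e+02 -1.0000e-02 -1.7485e+02] F [-1.18  5.56 -1.38] M [ 1.617  0.092 -0.02 ] w 0.0204 g 49.9 [ 42.  29. -41.  95.  20.  64.  91.]
TCP in tray 60.5 -45.1
```

Emit:
{"fn": "drive_tool", "kwargs": {
  "moves": [
    {"x": 0, "y": -0.6, "z": 0, "rx": 0, "ry": 0, "rz": 0, "fingers": 1},
    {"x": 0, "y": -1.2, "z": 0, "rx": 0, "ry": 0, "rz": 0, "fingers": 1},
    {"x": 0, "y": -1.2, "z": 0, "rx": 0, "ry": 0, "rz": 0, "fingers": 1}
  ]
}}

```text
time_s: 21.05
tool_pos: [0.6163, -0.1373, 0.0501]
tool_rot: [179.8, -0.0, -174.8]
force: [-1.7, 5.7, -0.1]
grip_width: 0.0197
grasp_force: 49.9
```

Emit:
{"fn": "drive_tool", "kwargs": {
  "moves": [
    {"x": 0, "y": -0.5, "z": 0, "rx": 0, "ry": 0, "rz": 0, "fingers": 1},
    {"x": 0, "y": -0.8, "z": 0, "rx": 0, "ry": 0, "rz": 0, "fingers": 1},
    {"x": 0, "y": -0.8, "z": 0, "rx": 0, "ry": 0, "rz": 0, "fingers": 1},
    {"x": 0, "y": -0.8, "z": 0, "rx": 0, "ry": 0, "rz": 0, "fingers": 1}
  ]
}}

```text
time_s: 21.55
tool_pos: [0.6163, -0.1373, 0.0501]
tool_rot: [179.8, -0.0, -174.8]
force: [-1.7, 7.3, -1.1]
grip_width: 0.0194
grasp_force: 50.0
```

Run:
```python
from h import *
obs();tp()
S=cam('scene')
a=cv2.cvtColor(S['image'],cv2.COLOR_RGB2BGR)[120:270,245:425]
cv2.imwrite('pics/s6.png',cv2.resize(a,(600,500),interpolation=cv2.INTER_CUBIC))
```

```text
21.55 [ 616.3 -137.3   50.1] [ 1.7978e+02 -3.0000e-02 -1.7480e+02] F [-1.68  7.33 -1.11] M [ 2.216  0.294 -0.035] w 0.0194 g 50.0 [ 42.  29. -41.  95.  20.  64.  91.]
TCP in tray 60.5 -45.4
```

View pics/s6.png

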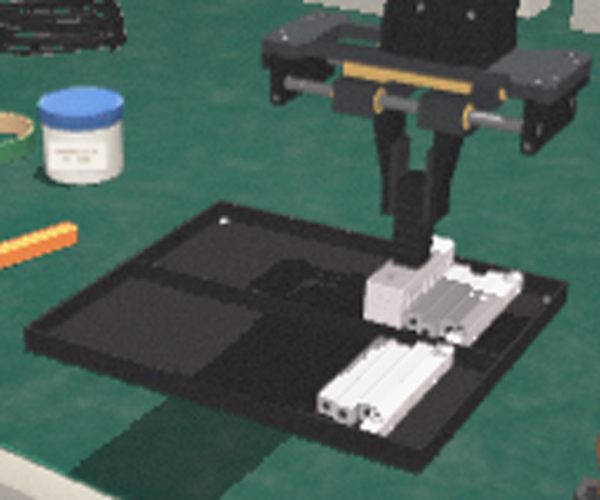

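Both rows are tight and the far row is being pressed. I'll bring it nearer 10 N and hold.

Emit:
{"fn": "drive_tool", "kwargs": {
  "moves": [
    {"x": 0, "y": -0.6, "z": 0, "rx": 0, "ry": 0, "rz": 0, "fingers": 1},
    {"x": 0, "y": -1.1, "z": 0, "rx": 0, "ry": 0, "rz": 0, "fingers": 1},
    {"x": 0, "y": -1.1, "z": 0, "rx": 0, "ry": 0, "rz": 0, "fingers": 1},
    {"x": 0, "y": -1.1, "z": 0, "rx": 0, "ry": 0, "rz": 0, "fingers": 1},
    {"x": 0, "y": -1.1, "z": 0, "rx": 0, "ry": 0, "rz": 0, "fingers": 1}
  ]
}}

```text
time_s: 22.22
tool_pos: [0.6163, -0.1374, 0.0501]
tool_rot: [179.7, -0.0, -174.8]
force: [-2.6, 9.5, -0.6]
grip_width: 0.0194
grasp_force: 50.0
```

Emit:
{"fn": "drive_tool", "kwargs": {
  "moves": [
    {"x": 0, "y": 3, "z": 0, "rx": 0, "ry": 0, "rz": 0, "fingers": 1},
    {"x": 0, "y": 7, "z": 0, "rx": 0, "ry": 0, "rz": 0, "fingers": 1},
    {"x": 0, "y": 15, "z": 0, "rx": 0, "ry": 0, "rz": 0, "fingers": 1},
    {"x": 0, "y": 25, "z": 0, "rx": 0, "ry": 0, "rz": 0, "fingers": 1},
    {"x": 0, "y": 35, "z": -25, "rx": 0, "ry": 0, "rz": 0, "fingers": 1},
    {"x": 0, "y": 50, "z": -80, "rx": 0, "ry": 0, "rz": 0, "fingers": 1},
    {"x": 0, "y": 60, "z": -80, "rx": 0, "ry": 0, "rz": 0, "fingers": 1},
    {"x": 0, "y": 60, "z": -80, "rx": 0, "ry": 0, "rz": 0, "fingers": 1}
  ]
}}

```text
time_s: 23.22
tool_pos: [0.6109, -0.0807, 0.1299]
tool_rot: [-180.0, -0.0, -174.8]
force: [-1.4, 0.5, -2.5]
grip_width: 0.0197
grasp_force: 49.8
```

Run:
```python
from h import *
obs();tp();row(*tray(-57,100),130,175);row(455.0,261.5,130,165)
```

```text
23.23 [610.9 -80.7 129.9] [-1.7997e+02 -1.0000e-02 -1.7477e+02] F [-1.36  0.49 -2.5 ] M [ 0.118 -0.072 -0.007] w 0.0197 g 49.8 [ 40.  23. -44.  93.  17.  71.  88.]
TCP in tray 60.2 11.5
row [ 1.17e+02  8.88e+01 -1.00e-01] [-0.001 -0.     0.178]
row [ 1.241e+02  3.550e+02 -3.000e-01] [-0.001 -0.     0.353]
```

Emit:
{"fn": "drive_tool", "kwargs": {
  "moves": [
    {"x": 50, "y": 35, "z": 0, "rx": 0, "ry": 0, "rz": 0.08, "fingers": 1},
    {"x": 90, "y": 75, "z": 0, "rx": 0, "ry": 0, "rz": 0.16, "fingers": 1},
    {"x": 117, "y": 125, "z": 0, "rx": 0, "ry": 0, "rz": 0.2, "fingers": 1},
    {"x": 120, "y": 185, "z": 0, "rx": 0, "ry": 0, "rz": 0.25, "fingers": 1},
    {"x": 123, "y": 245, "z": 0, "rx": 0, "ry": 0, "rz": 0.3, "fingers": 1},
    {"x": 124, "y": 300, "z": 0, "rx": 0, "ry": 0, "rz": 0.335, "fingers": 1},
    {"x": 124, "y": 335, "z": 0, "rx": 0, "ry": 0, "rz": 0.335, "fingers": 1},
    {"x": 124, "y": 355, "z": 0, "rx": 0, "ry": 0, "rz": 0.335, "fingers": 1},
    {"x": 124, "y": 355, "z": 0, "rx": 0, "ry": 0, "rz": 0.335, "fingers": 1},
    {"x": 124, "y": 355, "z": 0, "rx": 0, "ry": 0, "rz": 0.335, "fingers": 1}
  ]
}}

```text
time_s: 24.48
tool_pos: [0.4561, 0.2587, 0.129]
tool_rot: [-179.9, -0.1, 165.8]
force: [-0.8, 0.0, -2.8]
grip_width: 0.0196
grasp_force: 49.9
```

Run:
```python
from h import *
obs();row(455.0,261.7,51,166)
```

```text
24.48 [456.1 258.7 129. ] [-1.7988e+02 -6.0000e-02  1.6583e+02] F [-0.81  0.03 -2.82] M [ 0.056 -0.176 -0.008] w 0.0196 g 49.9 [ 20.  13. -58. 105.  12.  69.  34.]
row [ 1.7  2.8 78. ] [-0.002 -0.001 -0.003]
```

Emit:
{"fn": "drive_tool", "kwargs": {
  "moves": [
    {"x": 1, "y": 1.5, "z": 20, "rx": 0, "ry": 0, "rz": 0, "fingers": 1},
    {"x": 1, "y": 1.5, "z": 45, "rx": 0, "ry": 0, "rz": 0, "fingers": 1},
    {"x": 1, "y": 1.5, "z": 58, "rx": 0, "ry": 0, "rz": 0, "fingers": 1},
    {"x": 1, "y": 1.5, "z": 58, "rx": 0, "ry": 0, "rz": 0, "fingers": 1},
    {"x": 1, "y": 1.5, "z": 58, "rx": 0, "ry": 0, "rz": 0, "fingers": 1}
  ]
}}

```text
time_s: 25.1
tool_pos: [0.456, 0.2626, 0.0725]
tool_rot: [180.0, 0.0, 165.9]
force: [0.0, 0.3, -1.4]
grip_width: 0.0198
grasp_force: 49.9
```

Run:
```python
from h import *
obs();row(455.0,261.7,50,166)
```

```text
25.1 [456.  262.6  72.5] [1.7996e+02 4.0000e-02 1.6590e+02] F [ 0.02  0.29 -1.41] M [ 0.072 -0.11   0.014] w 0.0198 g 49.9 [ 17.  18. -57. 108.  17.  63.  30.]
row [ 0.7 -1.1 22.5] [ 0.001  0.001 -0.002]
```

Emit:
{"fn": "drive_tool", "kwargs": {
  "moves": [
    {"x": 0.7, "y": -1, "z": 10, "rx": 0, "ry": 0, "rz": 0, "fingers": 1},
    {"x": 0.7, "y": -1, "z": 17, "rx": 0, "ry": 0, "rz": 0, "fingers": 1},
    {"x": 0.7, "y": -1, "z": 20, "rx": 0, "ry": 0, "rz": 0, "fingers": 1},
    {"x": 0.7, "y": -1, "z": 21.5, "rx": 0, "ry": 0, "rz": 0, "fingers": 1},
    {"x": 0.7, "y": -1, "z": 21.5, "rx": 0, "ry": 0, "rz": 0, "fingers": 1}
  ]
}}

```text
time_s: 25.72
tool_pos: [0.4546, 0.2617, 0.0505]
tool_rot: [-180.0, -0.0, 165.9]
force: [-0.4, -0.1, -1.5]
grip_width: 0.0195
grasp_force: 49.9
```

Emit:
{"fn": "drive_tool", "kwargs": {
  "moves": [
    {"x": 0, "y": 0, "z": 1, "rx": 0, "ry": 0, "rz": 0, "fingers": 1},
    {"x": 0, "y": 0, "z": 1, "rx": 0, "ry": 0, "rz": 0, "fingers": 1}
  ]
}}

```text
time_s: 25.98
tool_pos: [0.455, 0.2617, 0.05]
tool_rot: [180.0, 0.0, 165.9]
force: [-0.1, 0.1, 1.4]
grip_width: 0.0198
grasp_force: 49.9
```

Run:
```python
from h import *
obs()
```

```text
25.98 [455.  261.7  50. ] [1.7999e+02 4.0000e-02 1.6592e+02] F [-0.14  0.13  1.39] M [0.02  0.015 0.026] w 0.0198 g 49.9 [ 16.  19. -56. 110.  18.  60.  29.]
```

Fz swung from −1.5 to +1.4 N, so the rake stands on the rest floor at its original height (TCP z = 50.0). I'll release it and withdraw.

Emit:
{"fn": "drive_tool", "kwargs": {
  "moves": [
    {"x": 0, "y": 0, "z": 0, "rx": 0, "ry": 0, "rz": 0, "fingers": 0.3},
    {"x": 0, "y": 0, "z": 0, "rx": 0, "ry": 0, "rz": 0, "fingers": -0.2},
    {"x": 0, "y": 0, "z": 0, "rx": 0, "ry": 0, "rz": 0, "fingers": -0.6},
    {"x": 0, "y": 0, "z": 0, "rx": 0, "ry": 0, "rz": 0, "fingers": -1},
    {"x": 0, "y": 0, "z": 0, "rx": 0, "ry": 0, "rz": 0, "fingers": -1},
    {"x": 0, "y": 0, "z": -20, "rx": 0, "ry": 0, "rz": 0, "fingers": -1},
    {"x": 0, "y": 0, "z": -60, "rx": 0, "ry": 0, "rz": 0, "fingers": -1},
    {"x": 0, "y": 0, "z": -110, "rx": 0, "ry": 0, "rz": 0, "fingers": -1},
    {"x": 0, "y": 0, "z": -150, "rx": 0, "ry": 0, "rz": 0, "fingers": -1},
    {"x": 0, "y": 0, "z": -150, "rx": 0, "ry": 0, "rz": 0, "fingers": -1},
    {"x": 0, "y": 0, "z": -150, "rx": 0, "ry": 0, "rz": 0, "fingers": -1}
  ]
}}

```text
time_s: 27.35
tool_pos: [0.4544, 0.2614, 0.1997]
tool_rot: [-180.0, 0.0, 165.9]
force: [0.2, -0.1, -0.1]
grip_width: 0.0871
grasp_force: 0.0
```

Run:
```python
from h import *
obs()
S=cam('scene');T=cam('top')
a=cv2.cvtColor(S['image'],cv2.COLOR_RGB2BGR)[130:270,140:440];b=cv2.cvtColor(T['image'],cv2.COLOR_RGB2BGR)[155:275,190:440]
cv2.imwrite('pics/s7.png',np.vstack([cv2.resize(a,(640,299),interpolation=cv2.INTER_CUBIC),cv2.resize(b,(600,288),interpolation=cv2.INTER_CUBIC).copy() if 0 else cv2.resize(b,(640,300),interpolation=cv2.INTER_CUBIC)]))
g=cv2.cvtColor(T['image'],cv2.COLOR_RGB2GRAY)
w=(g>170).astype(np.uint8)*255;w[:160]=0;w[270:]=0;w[:,:298]=0;w[:,395:]=0
for cn in cv2.findContours(w,cv2.RETR_EXTERNAL,cv2.CHAIN_APPROX_NONE)[0]:
    if cv2.contourArea(cn)>40:
        r=cv2.minAreaRect(np.array([plane(T,*p,.015)[:2] for p in cn[:,0].astype(float)],np.float32)*1000);print(np.round(r[0],1),np.round(r[1],1),round(r[2],1))
```

```text
27.35 [454.4 261.4 199.7] [-1.7997e+02  3.0000e-02  1.6592e+02] F [ 0.19 -0.05 -0.13] M [ 0.03  -0.127  0.002] w 0.0871 g 0.0 [ 23.   9. -60. 100.   8.  76.  37.]
[ 501.1 -185.2] [110.3  46.1] 5.1
[ 616.4 -174.9] [109.4  46.2] 4.8
```

View pics/s7.png

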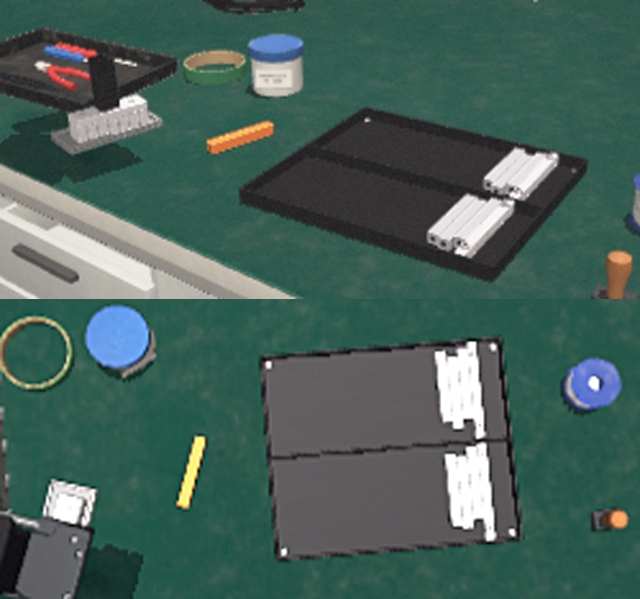

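Both rows are tight and parallel on their rails: each row plus rail measures 46 mm (3×12 mm + 10 mm). The rake stands upright in its rest, the bystanders haven't moved, and the gripper is clear.

```bash
python3 -c "
from h import *
print(workorder.sign_off())"
```

```text
the job is handed in; nothing more can be done
None
```

I combed both bays into tight parallel rows and pressed each against its rail (measured about 8.5 N near, 9.5 N far), stood the rake upright in its rest, and handed the job in at about 27 s; the sign-off returned no verdict.

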